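# Lock the paper trimmer's knife

## Robot

A 7-joint arm with a two-finger parallel gripper is mounted at the origin on the work surface. World frame = base frame: x ahead of the robot, y to its left, z up, the work surface at z = 0. Lengths are in m, angles in degrees, forces in N, time in s.
With the tool pointing down it reaches from about 0.4 to 0.85 m from the base axis. Payload 4.5 kg.
Tool frame: the origin (TCP) lies midway between the tips of the shut fingers; the grasp point (between the pads) lies 19 mm behind it; z points along the fingers, y is the line along which they close (so a half turn about z gives the same grasp; the last joint's range is limited). The gripper opens to 88 mm and grips with 3 to 60 N. Pads are 18 mm wide; open, the fingers measure 123 mm over their backs; the gripper's body (75 mm by 187 mm) begins 45 mm behind the grasp point.
Start: joints at [-72.72, 39.483, -11.15, 89.685, 9.013, 51.709, -12.324], TCP at [0.165, 0.603, 0.239] pointing down, gripper open.
Joint ranges: [-172.22, 172.22], [-26.19, 119.32], [-84.43, 86.54], [7.71, 146.69], [-57.33, 237.33], [2.42, 119.75], [-152.13, 152.13]. Speed limits (degrees/s): [147.25, 147.25, 180, 180, 180, 180, 180].

## Interface

Orientations are given as [roll, pitch, yaw] about the fixed x, y, z axes, in that order (R = Rz(yaw) Ry(pitch) Rx(roll)).
In Python, from bench import observe, snapshot, arm, search_frame, trace, tip_of gives the robot as it stands. The module is installed in compiled form; this text tells all that it offers.
- The arm moves only by the tool apply_moves, never from a script. Its argument "targets" is a list that holds one entry, the list of rows, each a list of 5 numbers: the gripper's target within -1 to 1 (fully open at 1, half-way at 0, shut at -1), then the shift along the tool's x, y, z in cm, then the turn about the tool's z in rad. A call has 1 to 12 rows; each row shifts and turns the commanded pose from where the row before left it, along the tool's axes as they then stand; what a row does not reach is not made up. A row lasts 1/10 s, in which the tool goes at most 50 mm and 8.59 degrees, less where a joint would pass 70% of its speed; a pose out of reach is approached as far as the arm can. A call is refused whole if a number of a shift passes 5 or a number of a turn 0.15, either way. A call with a gripper value outside its range is refused whole. The fingers move at their own pace and stop on an object; "newtons" is the grip in N (left out, the last holds). Time passes only in rows, so rows that do not move let the fingers close. It gives the time, the measured TCP pose, the force, the opening and the grip force at its end, in the units of the state.
- observe(): the state, without advancing time (a new reading comes with each control period).
- snapshot(name): name is "side" or "top" or "wrist"; returns a dict with "frame" (400x640x3 uint8, blue, green, red), "mtx" (3x3 intrinsics, pixels), "view" (4x4, takes a point from world to camera coordinates); the wrist camera has in their place "tool_from_camera" (4x4, takes a point from camera to tool coordinates, whose origin is the TCP and whose axes are the flange's). Camera axes: x right, y down, z forward; pixel columns grow to the right and rows downward; lengths in m; the calibration is good to about 2 mm. A picture is of the moment at which its call begins: read the wrist's pose just before it. There is no depth.
- arm.close_job(): hands the job in; it is judged then, once.
Trained networks look in the newest picture that a camera, given by its name, has taken for a name from the list of things; names that differ only in an ending like _2 or _b are one class to them, and where a whole thing is asked for, a point or a joint stands for the part that bears it (a point fixed in the world has none). Each returns a list of dicts, best first, with "p" (0 to 1); they miss things now and then, are a little off and sometimes report something else, mostly with a low value. They report only what shows in the picture. A call takes as long as a camera call.
- search_frame(name, camera): "rect" ([left, top, width, height] in pixels, round what is visible of it).
- trace(name, camera): "pixels" (400x640 bool, what is visible of it) and "rect" ([left, top, width, height] in pixels, round what is visible of it).
- tip_of(name, camera): "pixel" ([column, row] in pixels: a listed point, or the origin of a listed thing).
The state is a dict: "time_s": time; "joint_positions": joint angles; "qd": joint speeds; "effort": joint torques, N m; "position": TCP position; "ee_rot": TCP orientation; "wrist_force": force on the tool from outside, world axes, zero at the start; "wrist_torque": the same for the moment, N m; "grip_width": finger opening in m; "gripper_force": force on a finger pad.
Only numpy, scipy, OpenCV 4.12 (cv2) and the standard library are available. Lean on these libraries where they do the work, as an engineer would, in place of code of your own. Each camera call takes 0.05 s, during which the arm holds its last target. There are 200 camera calls.

## Task

Lock the lowered knife of the paper trimmer: push the lock's knob, the one in the L-shaped slot, along the long leg to the corner, then round the corner and right to the end of the short leg, and leave it there. Push it gently from the side with the fingers: do not grip the knob or pull it up. Leave the knife arm down, and leave the paper stop's knob in the straight slot and everything else on the table where they are.

Things in the scene. Friction and masses are not known exactly. Their poses are not given: they have to be found in the camera images.
- trimmer: grey guillotine paper trimmer, fixed, in a new place and turn each time. Board 300 (x) by 400 mm (y), upper face 22 mm above the table. Origin: on the table under the board's centre. x runs along the knife, away from the robot at zero turn; y to the left, away from the knife; z up. Nothing on the board within 45 mm of the L slot's centre line stands above the lock plate, but its knob
- plate (a point): centre of the lock's aluminium top plate, 46 mm above the table, 140 (x) by 160 mm (y), axes as the trimmer's, at x 5, y -20 mm in its frame. Cut by the L-shaped slot, 16 mm wide: long leg towards the knife (-y) 70 mm, then short leg along +x 50 mm. In the trimmer's frame the pin centre goes from (x -20, y 15) to the corner (-20, -55) to the end (30, -55) mm
- lock_knob (a point): centre of the top face of the lock's knob: black plastic cylinder, 24 mm across, from 49 to 79 mm above the table, standing on the 12 mm pin that runs in the L-shaped slot; it stays upright and where it is left. About 1 to 3 N pushes it along, the slot's ends stop it. The pin has 2 mm of play in the slot
- slot_start (a point): on the plate's top face (46 mm above the table), pin-centre position at the open end of the long leg; axes as the trimmer's
- slot_corner (a point): on the plate's top face, pin-centre position at the corner of the L; axes as the trimmer's
- slot_end (a point): on the plate's top face, pin-centre position at the end of the short leg (locked); axes as the trimmer's
- lock_slide (a joint): travel of the knob along the long leg (m): 0 at slot_start, 0.07 at the corner, positive towards the knife (trimmer's -y); a steel tongue moves with it and slides out over the knife arm. Starts between 0 and 0.025
- lock_cross (a joint): travel of the knob along the short leg (m): 0 at the corner, 0.05 at slot_end, positive along the trimmer's +x. The slot lets it grow only when lock_slide is at the corner (within 2 mm)
- lock_lift (a joint): how far the knob has been pulled up (m): 0 is resting, it can rise 0.012; it drops back by its own weight
- stop_slide (a joint): position of the paper stop (m) along its straight slot, 0 to 0.11, positive along the trimmer's +x; a knob like the lock's, to be left alone
- stop_knob (a point): centre of the top of the paper stop's knob (24 mm across, top 70 mm above the table) in the straight slot near the board's left edge, at y = 140 mm in the trimmer's frame; leave alone
- knife_arm (a joint): angle of the knife arm (rad): 0 is down, grows as it is raised; leave it down. The arm lies along the board's right edge at y = -165 mm in the trimmer's frame, 26 mm wide, top 32 mm above the table; its black handle sticks out 80 mm over the near edge
- glue: upright white glue stick, 28 mm across, 75 mm high, standing on the trimmer board beyond the lock plate; origin at its foot; leave alone
- eraser: white eraser, 42 x 20 x 13 mm, lying on the trimmer board; origin under its centre; leave alone
- jar: blue paint jar with white cap, 64 mm across, 85 mm high, left of the trimmer; origin at its foot; leave alone
- tape: cardboard tape ring lying flat, 84 mm across, 24 mm high, left of the trimmer; origin at its underside centre; leave alone
- lacing_disc: plywood lacing disc with a tab, 84 mm across, 4 mm thick, left of the trimmer; origin under the disc's centre; leave alone
- scissors: open scissors with black handles, about 190 mm long, 12 mm high, right of the trimmer; origin near the pivot, on the table; leave alone
- brush_pot: white pot, 72 mm across, 100 mm high, with brushes up to 180 mm above the table, right of the trimmer; origin at its foot; leave alone

How it is judged (in metres and radians):
On the way, in this order (a step that is already met when the one before it is completed fails the run):
1. the knob has reached the corner of the slot (value of joint lock_slide above 0.064 m and value of joint lock_cross below 0.006 m).
2. the knob is at the end of the short leg (value of joint lock_cross above 0.046 m), for 0.1 s.
At the end, for the whole second after the job is handed in: The knob has gone round the corner and stands at the end of the short leg (within 4 mm of its stop), at rest and down on its plate; the knife arm is down; the robot is clear (value of joint lock_slide above 0.064 m and value of joint lock_cross above 0.046 m and value of joint lock_lift below 0.003 m and value of joint knife_arm below 0.05 rad and horizontal distance between lock_knob and slot_end below 0.006 m and velocity of joint lock_cross between -0.005 and 0.005 m/s); the robot touches nothing.
It fails at once if the fingers gripped the knob or pressed hard on the trimmer (over 35 N) (contact force between the fingers and trimmer above 35 N).
It fails at once if the lock's knob was pulled up (more than 6 mm) (value of joint lock_lift above 0.006 m).
It fails at once if the knife arm was raised (value of joint knife_arm above 0.08 rad).
It fails at once if the paper stop was shifted (its knob moved more than 8 mm) (distance of stop_knob from where it was at the start of the episode above 0.008 m).
It fails at once if something standing about was moved more than 20 mm or lifted (distance of any of glue, eraser, jar, tape, lacing_disc, scissors, brush_pot from where it was at the start of the episode above 0.02 m).
It also fails if it takes over 48 s, if anything falls off the work surface, if the arm or the gripper's body presses on something with over 40 N, if the wrist force passes 120 N, or if a joint passes its speed limit or range.

## Working session

There is one attempt and no reset: what is moved stays moved. The work goes in short steps, Python scripts to look and compute and a tool call to move; the robot and the scene stay as the last step left them, time stands still between calls to the robot, and variables do not carry over. Pictures are saved under pics/ and viewed, at most 10 in all, crops included, and the job is handed in when it is done.

Besides the shell and the picture viewer there is one more tool, called after "Call:" as name(argument=value, ...) on one line, values as JSON. apply_moves: Moves the arm, as the interface text tells. Its arguments: {"type":"object","properties":{"targets":{"type":"array","items":{"type":"array","items":{"type":"array","items":{"type":"number"}}}},"newtons":{"type":"number"}},"required":["targets"]}

```bash
mkdir -p pics; cat > h.py <<'E'
import numpy as np, cv2
from bench import *
def ray(s,px):
    K=s["mtx"];V=np.array(s["view"]);R=V[:3,:3];t=V[:3,3]
    d=R.T@np.linalg.inv(K)@np.array([px[0],px[1],1.]);c=-R.T@t
    return c,d
def at(s,px,z):
    c,d=ray(s,px);return c+d*(z-c[2])/d[2]
E
python3 - <<'E'
from h import *
o=observe();print(o["time_s"],o["position"],o["ee_rot"],o["grip_width"],o["wrist_force"])
Z=dict(lock_knob=.079,slot_start=.046,slot_corner=.046,slot_end=.046,plate=.046,stop_knob=.07,trimmer=0,glue=0,eraser=.022,jar=0,brush_pot=0)
for cam in("top","side"):
    s=snapshot(cam);cv2.imwrite(f"pics/{cam}0.png",s["frame"])
    for n,z in Z.items():
        r=tip_of(n,cam)
        for q in r[:1]:print(cam,n,round(q["p"],2),np.round(q["pixel"],1),np.round(at(s,q["pixel"],z),4))
E
```

```text
0.0 [0.16529487 0.60210106 0.23791947] [-1.79897347e+02  8.27716361e-03  1.64659251e+02] 0.08838805131164108 [-0.08646832 -0.49341912 -0.31970633]
top lock_knob 0.71 [272.5 205. ] [0.5537 0.1539 0.079 ]
top slot_start 0.6 [310.3 212.4] [0.5275 0.0255 0.046 ]
top slot_corner 0.86 [329.2 214.2] [ 0.5194 -0.0407  0.046 ]
top slot_end 0.95 [326.9 198.9] [ 0.5737 -0.0341  0.046 ]
top plate 0.92 [321.8 204.8] [ 0.5532 -0.0156  0.046 ]
top stop_knob 0.59 [274.5 204.7] [0.5555 0.148  0.07  ]
top trimmer 0.67 [313.  207.1] [0.5501 0.0161 0.    ]
top glue 0.68 [435.3 175.5] [ 0.6548 -0.435   0.    ]
top eraser 0.59 [286.3 236.8] [0.4445 0.1133 0.022 ]
top jar 0.85 [183.9 197.3] [0.5983 0.4875 0.    ]
top brush_pot 0.76 [438.1 177.6] [ 0.6468 -0.4448  0.    ]
side lock_knob 0.48 [301.2 204.2] [0.5298 0.0256 0.079 ]
side slot_start 0.9 [300.5 214.4] [0.5225 0.0173 0.046 ]
side slot_corner 0.77 [307.7 225.5] [ 0.5215 -0.0409  0.046 ]
side plate 0.96 [312.9 216.8] [ 0.5531 -0.0106  0.046 ]
side stop_knob 0.67 [292.5 180.4] [0.5589 0.1683 0.07  ]
side trimmer 0.88 [311.  224.3] [ 0.5536  0.0071 -0.    ]
side glue 0.72 [338.3 204.1] [0.6816 0.0612 0.    ]
side eraser 0.58 [267.6 209.4] [0.4447 0.1149 0.022 ]
side jar 0.53 [277.5 150.1] [0.6199 0.4858 0.    ]
```

```bash
python3 - <<'E'
import cv2,numpy as np
a=cv2.imread("pics/top0.png")[130:290,220:420];b=cv2.imread("pics/side0.png")[130:290,220:420]
cv2.imwrite("pics/a.png",np.vstack([cv2.resize(x,(375*1,300),interpolation=cv2.INTER_CUBIC) for x in(a,b)]))
cv2.imwrite("pics/a.png",np.hstack([cv2.resize(x,(400,320),interpolation=cv2.INTER_CUBIC) for x in(a,b)]))
E
```

```text
(no output)
```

View pics/a.png

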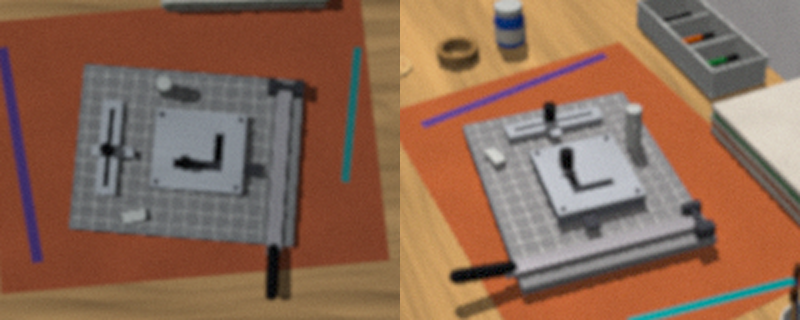

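The trimmer is turned about -4°. The knob is at about (310, 211) in the top view, near the open end of the long leg. I'll shut the fingers and go above it.

Call:
apply_moves(targets=[[[-1, -3.4, -3.3, 0, 0], [-1, -3.4, -3.3, 0, 0], [-1, -3.4, -3.3, 0, 0], [-1, -3.4, -3.3, 0, 0], [-1, -3.4, -3.3, 0, 0], [-1, -3.4, -3.3, 0, 0], [-1, -3.4, -3.3, 0, 0], [-1, -3.4, -3.3, 0, 0], [-1, -3.4, -3.3, 0, 0], [-1, -3.4, -3.3, 0, 0], [-1, -3.4, -3.3, 0, 0], [-1, -3.4, -3.3, 0, 0]]])

```text
time_s: 2.4
position: [0.455, 0.1112, 0.239]
ee_rot: [180.0, 0.0, 164.7]
wrist_force: [0.7, 0.2, 0.1]
grip_width: 0.0003
gripper_force: 0.0
```

Call:
apply_moves(targets=[[[-1, -3.4, -3.3, 0, 0], [-1, -3.4, -3.3, 0, 0], [-1, 0, 0, 0, -0.1], [-1, 0, 0, 0, -0.1], [-1, 0, 0, 0, 0], [-1, 0, 0, 0, 0]]])

```text
time_s: 3.0
position: [0.5022, 0.0314, 0.2388]
ee_rot: [180.0, 0.0, 176.0]
wrist_force: [-0.2, -0.0, -0.4]
grip_width: 0.0004
gripper_force: 0.0
```

```bash
cat >> h.py <<'E'
from scipy.spatial.transform import Rotation as Ro
def wrist():
    o=observe();s=snapshot("wrist")
    T=np.eye(4);T[:3,:3]=Ro.from_euler("xyz",o["ee_rot"],degrees=True).as_matrix();T[:3,3]=o["position"]
    s=dict(s);s["view"]=np.linalg.inv(T@np.array(s["tool_from_camera"]));return o,s
E
python3 - <<'E'
from h import *
o,s=wrist();print(o["time_s"],o["position"],o["ee_rot"],o["grip_width"],o["wrist_force"])
print(np.round(s["tool_from_camera"],3))
cv2.imwrite("pics/w1.png",s["frame"])
Z=dict(lock_knob=.079,slot_start=.046,slot_corner=.046,slot_end=.046,plate=.046,stop_knob=.07,trimmer=0,glue=0)
for n,z in Z.items():
    for q in tip_of(n,"wrist")[:1]:print(n,round(q["p"],2),np.round(q["pixel"],1),np.round(at(s,q["pixel"],z),4))
E
```

```text
3.0 [0.50215472 0.03141327 0.23876973] [1.79979980e+02 5.99477912e-03 1.75993599e+02] 0.0004341169169306521 [-0.19631338 -0.02012278 -0.44210953]
[[ 0.001 -0.96  -0.281  0.072]
 [ 1.     0.001 -0.001  0.   ]
 [ 0.001 -0.281  0.96  -0.146]
 [ 0.     0.     0.     1.   ]]
lock_knob 0.66 [308.4 211.8] [0.5297 0.0153 0.079 ]
slot_start 0.97 [321.9 205.8] [0.5342 0.0294 0.046 ]
slot_corner 0.98 [264.3 205.7] [ 0.5295 -0.0379  0.046 ]
slot_end 0.57 [262.8 241.3] [ 0.5743 -0.0452  0.046 ]
plate 0.61 [290.8 226.3] [ 0.5573 -0.0094  0.046 ]
stop_knob 0.67 [433.9 226.7] [0.5596 0.1524 0.07  ]
trimmer 0.69 [310.4 208.7] [0.5514 0.0129 0.    ]
```

View pics/w1.png

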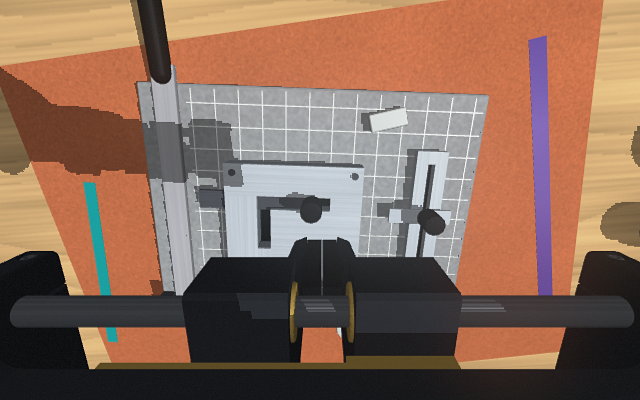

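```bash
python3 - <<'E'
from h import *
from scipy.optimize import least_squares
o,s=wrist()
P=[(-20,15,321.9,205.8),(-20,-55,264.3,205.7),(30,-55,262.8,241.3),(5,-20,290.8,226.3),(-65,-100,228,162),(-65,60,363.5,167)]
W=np.array([at(s,p[2:],.046)[:2] for p in P]);L=np.array([p[:2] for p in P])/1e3
f=lambda v:(L@np.array([[np.cos(v[2]),np.sin(v[2])],[-np.sin(v[2]),np.cos(v[2])]])+v[:2]-W)
r=least_squares(lambda v:f(v).ravel(),[.55,.01,0],loss="soft_l1",f_scale=.003)
print(r.x[:2],np.degrees(r.x[2]),np.round(f(r.x)*1e3,1))
v=r.x;R=np.array([[np.cos(v[2]),-np.sin(v[2])],[np.sin(v[2]),np.cos(v[2])]])
for n,p in(("start",(-20,15)),("corner",(-20,-55)),("end",(30,-55))):print(n,R@np.array(p)/1e3+v[:2])
for q in trace("lock_knob","wrist")[:2]:print(q["p"],q["rect"])
for q in ((308.4,211.8),(311,204)):
    w=at(s,q,.079);print("knob",w,R.T@(w[:2]-v[:2]))
E
```

```text
[0.55239305 0.0132106 ] -6.608934652316756 [[ 0.   1. ]
 [-3.4 -1.2]
 [ 1.5  0.3]
 [-2.3  2.1]
 [ 0.5 -6.2]
 [ 3.1  1. ]]
start [0.53425234 0.03041276]
corner [ 0.52619589 -0.03912208]
end [ 0.57586363 -0.04487668]
0.66 [301.1, 194.5, 22.6, 29.1]
knob [0.52974611 0.01534514 0.079     ] [-0.02274212 -0.00048612]
knob [0.52128927 0.01876896 0.079     ] [-0.03153681  0.00194163]
```

Call:
apply_moves(targets=[[[-1, 0, 0, 0, 0.035], [-1, -1.6, 1.6, 0, 0], [-1, -1.6, 1.6, 0, 0], [-1, 0, 0, 4, 0], [-1, 0, 0, 4, 0], [-1, 0, 0, 4, 0], [-1, 0, 0, 3, 0], [-1, 0, 0, 2, 0], [-1, 0, 0, 1, 0], [-1, 0, 0, 0, 0], [-1, 0, 0, 0, 0]]])

```text
time_s: 4.65
position: [0.5379, 0.06, 0.0594]
ee_rot: [180.0, 0.1, 174.1]
wrist_force: [-0.3, 0.0, -0.0]
grip_width: 0.0009
gripper_force: 0.0
```

```bash
python3 - <<'E'
from h import *
o,s=wrist();print(o["time_s"],o["position"],o["ee_rot"],o["wrist_force"])
cv2.imwrite("pics/w2.png",s["frame"])
for n,z in dict(lock_knob=.079,slot_start=.046,slot_corner=.046,slot_end=.046,plate=.046).items():
    for q in tip_of(n,"wrist")[:1]:print(n,round(q["p"],2),np.round(q["pixel"],1),np.round(at(s,q["pixel"],z),4))
E
```

```text
4.65 [0.5378616  0.05997645 0.05939613] [1.79977682e+02 6.65828054e-02 1.74084906e+02] [-0.33466662  0.04413891 -0.00475   ]
lock_knob 0.65 [231.7 270.4] [0.5317 0.0185 0.079 ]
slot_start 0.94 [269.2 240.3] [0.5322 0.0305 0.046 ]
slot_corner 0.68 [146.9 240.5] [ 0.5252 -0.039   0.046 ]
slot_end 0.6 [160.1 318.4] [ 0.5772 -0.0447  0.046 ]
```

View pics/w2.png

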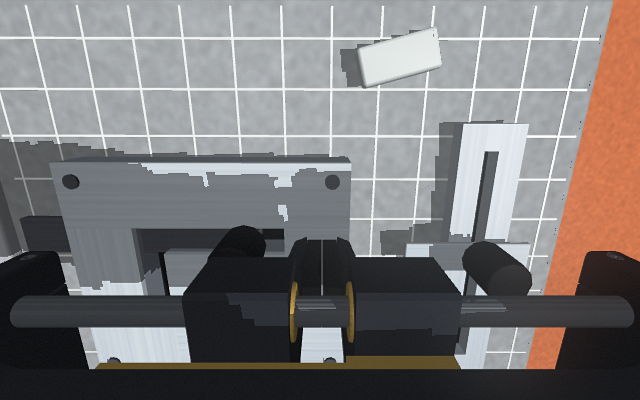

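Call:
apply_moves(targets=[[[-1, 0.25, 0, 0, 0], [-1, 0, -0.7, 0, 0], [-1, 0, -0.7, 0, 0], [-1, 0, -0.5, 0, 0], [-1, 0, -0.5, 0, 0], [-1, 0, -0.5, 0, 0], [-1, 0, -0.5, 0, 0], [-1, 0, -0.5, 0, 0], [-1, 0, -0.5, 0, 0]]])

```text
time_s: 5.85
position: [0.5302, 0.016, 0.0587]
ee_rot: [180.0, -0.0, 174.1]
wrist_force: [-0.0, 1.9, 0.8]
grip_width: 0.0007
gripper_force: 0.7
```

```bash
python3 - <<'E'
from h import *
o,s=wrist();print(o["time_s"],o["position"],o["ee_rot"],o["wrist_force"])
cv2.imwrite("pics/w3.png",s["frame"])
for n,z in dict(lock_knob=.079,slot_start=.046,slot_corner=.046,slot_end=.046,plate=.046).items():
    for q in tip_of(n,"wrist")[:1]:print(n,round(q["p"],2),np.round(q["pixel"],1),np.round(at(s,q["pixel"],z),4))
E
```

```text
5.85 [0.53015884 0.01598192 0.05870079] [ 1.79992845e+02 -7.30109998e-03  1.74115046e+02] [-0.0384464   1.92694289  0.7909267 ]
slot_start 0.58 [346.3 245. ] [0.5315 0.03   0.046 ]
slot_corner 0.88 [225.8 249.3] [ 0.5272 -0.0389  0.046 ]
```

View pics/w3.png

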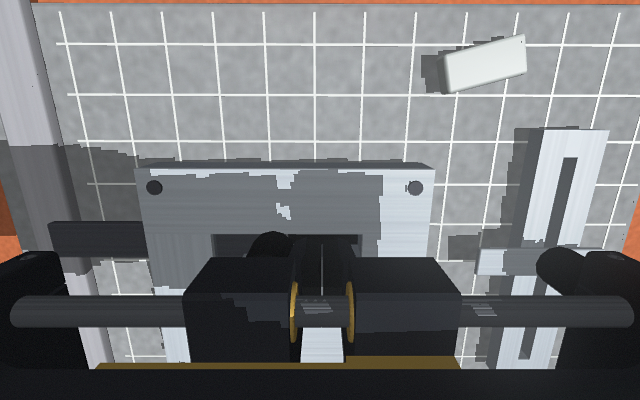

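Contact is made at about 1.9 N and the knob is sliding. About 25 mm remain to the corner.

Call:
apply_moves(targets=[[[-1, 0, -0.5, 0, 0], [-1, 0, -0.5, 0, 0], [-1, 0, -0.5, 0, 0], [-1, 0, -0.4, 0, 0], [-1, 0, -0.2, 0, 0], [-1, 0, -0.1, 0, 0], [-1, 0, 0, 0, 0]]])

```text
time_s: 6.85
position: [0.528, -0.0058, 0.0587]
ee_rot: [-180.0, 0.0, 174.1]
wrist_force: [-0.3, -0.0, -0.5]
grip_width: 0.0005
gripper_force: 0.2
```

Call:
apply_moves(targets=[[[-1, 0, -0.1, 0, 0], [-1, 0, -0.1, 0, 0], [-1, 0, 0, 0, 0]]])

```text
time_s: 7.15
position: [0.5278, -0.0075, 0.0587]
ee_rot: [180.0, 0.0, 174.1]
wrist_force: [0.7, 0.9, -0.1]
grip_width: 0.0002
gripper_force: 0.5
```

Call:
apply_moves(targets=[[[-1, 0, -0.1, 0, 0], [-1, 0, -0.1, 0, 0]]])

```text
time_s: 7.35
position: [0.5276, -0.0095, 0.0587]
ee_rot: [180.0, 0.0, 174.1]
wrist_force: [0.7, 2.0, -0.1]
grip_width: 0.0006
gripper_force: 0.6
```

Call:
apply_moves(targets=[[[-1, 0, -0.1, 0, 0], [-1, 0, -0.1, 0, 0]]])

```text
time_s: 7.55
position: [0.5274, -0.0116, 0.0587]
ee_rot: [180.0, 0.0, 174.1]
wrist_force: [0.3, 1.8, -0.2]
grip_width: 0.0003
gripper_force: 0.6
```

Call:
apply_moves(targets=[[[-1, 0, -0.1, 0, 0], [-1, 0, -0.1, 0, 0]]])

```text
time_s: 7.75
position: [0.5274, -0.0126, 0.0588]
ee_rot: [179.9, 0.0, 174.2]
wrist_force: [1.9, 4.2, 0.6]
grip_width: 0.0003
gripper_force: 2.3
```

Call:
apply_moves(targets=[[[-1, 0, -0.1, 0, 0], [-1, 0, -0.1, 0, 0]]])

```text
time_s: 7.95
position: [0.5274, -0.0131, 0.0588]
ee_rot: [179.8, 0.1, 174.2]
wrist_force: [1.0, 7.5, 1.6]
grip_width: 0.0005
gripper_force: 3.9
```

```bash
python3 - <<'E'
from h import *
o,s=wrist();print(o["time_s"],o["position"],o["wrist_force"])
print([ (q["p"],q["rect"]) for q in trace("lock_knob","wrist")[:2]])
for n,z in dict(lock_knob=.079,slot_start=.046,slot_corner=.046,slot_end=.046).items():
    for q in tip_of(n,"wrist")[:1]:print(n,round(q["p"],2),np.round(q["pixel"],1),np.round(at(s,q["pixel"],z),4))
for c in("side","top"):
    s=snapshot(c)
    for q in tip_of("lock_knob",c)[:2]:print(c,q["p"],q["pixel"],at(s,q["pixel"],.079))
E
```

```text
7.95 [ 0.52740666 -0.0130773   0.05882569] [1.02913909 7.47523212 1.59025481]
[(0.76, [249.4, 230.3, 48.5, 27.2])]
slot_start 0.58 [399.4 248.8] [0.5343 0.0312 0.046 ]
slot_corner 0.96 [278.  250.2] [ 0.5282 -0.0383  0.046 ]
side 0.37 [306.1, 219.1] [ 0.51466845 -0.04643014  0.079     ]
side 0.36 [325.4, 222.3] [ 0.56057582 -0.08483412  0.079     ]
top 0.39 [310.9, 211.3] [0.52867987 0.02270173 0.079     ]
```

Force climbs and motion stops at the corner, so step 1 is met. Next I back off and go round to the knob's near side.

Call:
apply_moves(targets=[[[-1, 0, 0.6, 0, 0], [-1, 0, 0.6, 0, 0], [-1, 1.5, 0, 0, 0], [-1, 1.5, 0, 0, 0], [-1, 0, -1.3, 0, 0], [-1, 0, -1.3, 0, 0], [-1, 0, -1.2, 0, 0], [-1, 0, 0, 0, 0]]])

```text
time_s: 9.25
position: [0.4946, -0.0421, 0.0587]
ee_rot: [-179.9, 0.0, 173.8]
wrist_force: [0.7, 0.6, -0.6]
grip_width: 0.0001
gripper_force: 0.0
```

```bash
python3 - <<'E'
from h import *
o,s=wrist();print(o["time_s"],o["position"],o["ee_rot"],o["wrist_force"])
cv2.imwrite("pics/w4.png",s["frame"])
for n,z in dict(lock_knob=.079,slot_start=.046,slot_corner=.046,slot_end=.046).items():
    for q in tip_of(n,"wrist")[:1]:print(n,round(q["p"],2),np.round(q["pixel"],1),np.round(at(s,q["pixel"],z),4))
s=snapshot("side");f=s["frame"][150:270,240:400];cv2.imwrite("pics/s4.png",cv2.resize(f,(800,600),interpolation=cv2.INTER_CUBIC))
E
```

```text
9.25 [ 0.49464104 -0.04206655  0.05865037] [-1.79873232e+02  1.58214690e-02  1.73814844e+02] [ 0.67929173  0.63906047 -0.55383737]
lock_knob 0.59 [335.9 330. ] [ 0.5258 -0.0382  0.079 ]
slot_start 0.96 [451.3 292.8] [0.5337 0.0318 0.046 ]
slot_end 0.79 [332.3 357.2] [ 0.5734 -0.0436  0.046 ]
```

View pics/s4.png

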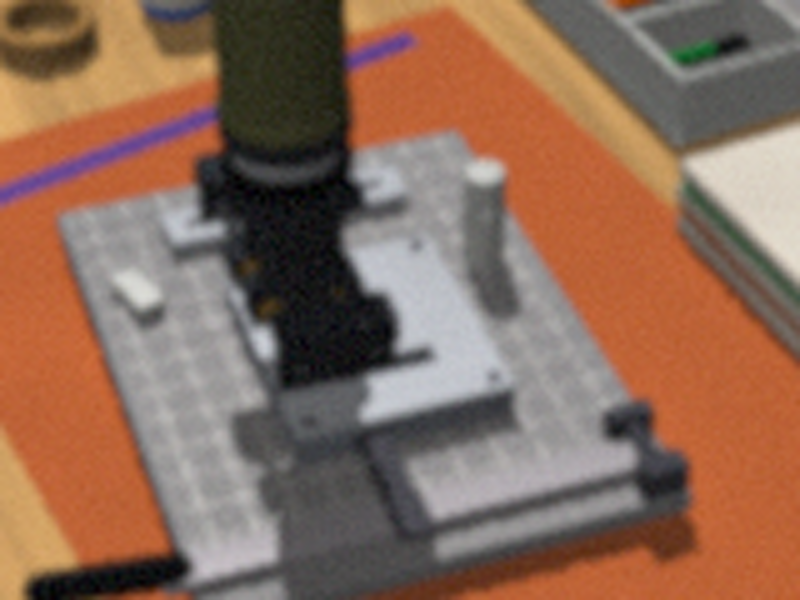

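The knob stands at the corner, at (0.526, -0.038), and the tongue is over the knife arm. I'll centre on it and push along +x.

Call:
apply_moves(targets=[[[-1, 0, 0.5, 0, 0], [-1, -0.5, 0, 0, 0], [-1, -0.5, 0, 0, 0], [-1, -0.5, 0, 0, 0], [-1, -0.5, 0, 0, 0], [-1, -0.5, 0, 0, 0]]])

```text
time_s: 10.15
position: [0.52, -0.036, 0.0586]
ee_rot: [-180.0, -0.0, 174.1]
wrist_force: [-3.3, 0.8, 0.2]
grip_width: -0.0
gripper_force: 0.6
```

Call:
apply_moves(targets=[[[-1, -0.5, 0, 0, 0], [-1, -0.5, 0, 0, 0], [-1, -0.5, 0, 0, 0], [-1, -0.5, 0, 0, 0], [-1, -0.4, 0, 0, 0], [-1, -0.2, 0, 0, 0]]])

```text
time_s: 10.75
position: [0.5462, -0.0387, 0.0587]
ee_rot: [180.0, 0.0, 174.1]
wrist_force: [-0.7, -0.9, 0.2]
grip_width: 0.0004
gripper_force: 0.5
```

```bash
python3 - <<'E'
from h import *
o,s=wrist();print(o["time_s"],o["position"],o["ee_rot"],o["wrist_force"])
for n,z in dict(lock_knob=.079,slot_start=.046,slot_corner=.046,slot_end=.046).items():
    for q in tip_of(n,"wrist")[:1]:print(n,round(q["p"],2),np.round(q["pixel"],1),np.round(at(s,q["pixel"],z),4))
E
```

```text
10.75 [ 0.54623414 -0.03872176  0.05866623] [1.79998246e+02 1.92546986e-02 1.74095859e+02] [-0.66841146 -0.87816652  0.24197552]
slot_start 0.78 [440.8 211.1] [0.5326 0.0288 0.046 ]
slot_corner 0.61 [318.  212.5] [ 0.5265 -0.0387  0.046 ]
slot_end 0.21 [317.  212.7] [ 0.5266 -0.0392  0.046 ]
```

Call:
apply_moves(targets=[[[-1, -0.2, 0, 0, 0], [-1, -0.2, 0, 0, 0], [-1, -0.1, 0, 0, 0], [-1, -0.1, 0, 0, 0]]])

```text
time_s: 11.4
position: [0.5517, -0.0392, 0.0587]
ee_rot: [-180.0, -0.0, 174.1]
wrist_force: [-1.2, 0.8, 0.6]
grip_width: 0.0008
gripper_force: 0.6
```

Call:
apply_moves(targets=[[[-1, -0.1, 0, 0, 0], [-1, -0.1, 0, 0, 0]]])

```text
time_s: 11.6
position: [0.5537, -0.0394, 0.0587]
ee_rot: [180.0, -0.0, 174.1]
wrist_force: [-0.9, -0.1, 0.7]
grip_width: 0.0007
gripper_force: 0.6
```

Call:
apply_moves(targets=[[[-1, -0.1, 0, 0, 0], [-1, -0.1, 0, 0, 0]]])

```text
time_s: 11.8
position: [0.555, -0.0396, 0.0586]
ee_rot: [-180.0, -0.1, 174.1]
wrist_force: [-4.3, 0.9, 2.5]
grip_width: 0.0006
gripper_force: 1.7
```

Call:
apply_moves(targets=[[[-1, -0.1, 0, 0, 0], [-1, -0.1, 0, 0, 0], [-1, 0, 0, 0, 0]]])

```text
time_s: 12.1
position: [0.5553, -0.0397, 0.0585]
ee_rot: [-180.0, -0.3, 174.1]
wrist_force: [-6.1, 1.5, 4.1]
grip_width: 0.0007
gripper_force: 3.1
```

The knob is against the end stop at about 7 N. I'll back off gently, rise clear and check.

Call:
apply_moves(targets=[[[-1, 0.5, 0, 0, 0], [-1, 1, 0, 0, 0], [-1, 1, 0, 0, 0], [-1, 1, 0, -3, 0], [-1, 1, 0, -4, 0], [-1, 2, 0, -4, 0], [-1, 2, 0, -4, 0], [-1, 0, 0, -2, 0], [-1, 0, 0, 0, 0], [-1, 0, 0, 0, 0]]])

```text
time_s: 13.1
position: [0.4741, -0.0312, 0.2289]
ee_rot: [180.0, 0.2, 174.1]
wrist_force: [-0.9, -0.2, -0.4]
grip_width: 0.0003
gripper_force: 0.0
```

```bash
python3 - <<'E'
from h import *
o,s=wrist();print(o["time_s"],o["position"],o["wrist_force"])
cv2.imwrite("pics/w5.png",s["frame"])
for n,z in dict(lock_knob=.079,slot_start=.046,slot_corner=.046,slot_end=.046).items():
    for q in tip_of(n,"wrist")[:1]:print(n,round(q["p"],2),np.round(q["pixel"],1),np.round(at(s,q["pixel"],z),4))
E
```

```text
13.1 [ 0.47411611 -0.03124049  0.2289295 ] [-0.93256052 -0.15947998 -0.38892086]
lock_knob 0.45 [321.8 225.6] [ 0.5149 -0.0353  0.079 ]
slot_start 0.94 [380.8 224.8] [0.5335 0.0315 0.046 ]
slot_corner 0.97 [321.2 224.5] [ 0.5261 -0.0372  0.046 ]
slot_end 0.59 [363.5 227. ] [0.5342 0.0114 0.046 ]
```

View pics/w5.png

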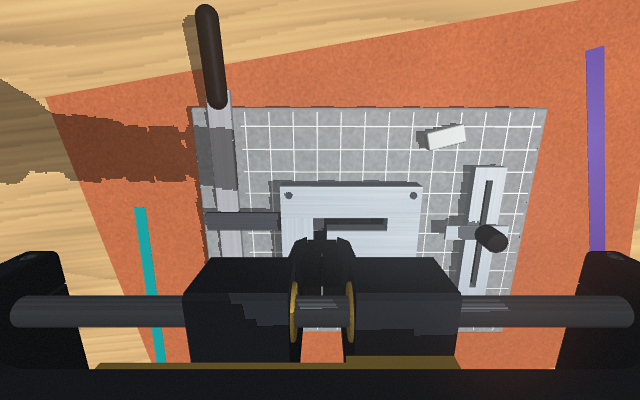

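Call:
apply_moves(targets=[[[-1, -3, 3, 0, 0], [-1, -3, 3, 0, 0], [-1, -2, 2, -2, 0], [-1, 0, 0, 0, 0], [-1, 0, 0, 0, 0]]])

```text
time_s: 13.85
position: [0.5607, 0.0405, 0.2479]
ee_rot: [-180.0, -0.1, 174.2]
wrist_force: [0.2, -1.4, 0.0]
grip_width: 0.0004
gripper_force: 0.0
```

```bash
python3 - <<'E'
from h import *
o,s=wrist();print(o["time_s"],o["position"],o["wrist_force"])
cv2.imwrite("pics/w6.png",s["frame"])
for n,z in dict(lock_knob=.079,slot_start=.046,slot_corner=.046,slot_end=.046).items():
    for q in tip_of(n,"wrist")[:1]:print(n,round(q["p"],2),np.round(q["pixel"],1),np.round(at(s,q["pixel"],z),4))
E
```

```text
13.85 [0.56067494 0.04050965 0.24787983] [ 0.16893162 -1.44137336  0.04164797]
lock_knob 0.87 [248.4 204.1] [ 0.5752 -0.0412  0.079 ]
slot_start 0.88 [311.3 154. ] [0.5322 0.0313 0.046 ]
slot_end 0.89 [250.1 196.2] [ 0.5747 -0.0469  0.046 ]
```

View pics/w6.png

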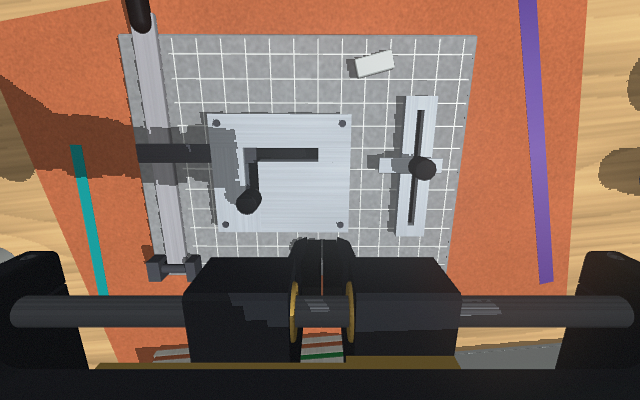

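The knob is at the end of the short leg (pixel 248, 204), about 49 mm from the corner. The knife is down with the tongue over it, the stop and eraser look unmoved, and the arm is clear, so I'm handing in.

```bash
python3 -c "
from bench import arm
print(arm.close_job())"
```

```text
the job is handed in; nothing more can be done
None
```

I pushed the lock knob round the corner to the end of the short leg and handed the job in. The last picture shows it there, with the knife arm down and the gripper clear; the judge's result was not shown.

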